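# Move the charged battery from the charger to the airbrush compressor

## Robot

A 6-joint arm with a two-finger parallel gripper is mounted at the origin on a cart in front of the work surface, level with it; the furniture and walls round the work are solid. World frame = base frame: x ahead of the robot, y to its left, z up, the work surface at z = 0. Lengths are in mm, angles in rad, forces in N, time in s.
With the tool pointing down it reaches from about 275 to 750 mm from the base axis. Payload 10.2 kg.
Tool frame: the origin (TCP) lies midway between the tips of the shut fingers; the grasp point (between the pads) lies grasp_offset behind it (grasp_offset is the distance from the TCP to the grasp point, in mm); x points along the fingers, z is the direction in which the jaws open and shut, and the axes are right-handed (so a half turn about x gives the same grasp; the last joint's range is limited). The gripper opens to 85 mm and grips with 20 to 120 N. Pads are 22 mm wide; open, the fingers measure 114 mm over their backs; the gripper's body (76 mm by 85 mm) begins 54 mm behind the grasp point. The pads swing forward as they close: fully open they stand 13 mm farther back than shut.
Start: joints at [-1.466, 0.313, 1.498, -0, 1.331, -0.223], TCP at [169.017, -497.056, 231.294] pointing down, gripper open.
Joint ranges: [-2.94, 2.94], [-0.97, 2.17], [0.19, 2.56], [-1.23, 4.37], [0.02, 3.11], [-2.88, 2.88]. Speed limits (rad/s): [2.39, 2.39, 3.01, 3.14, 3.14, 3.14].

## Interface

Orientations are given as a unit quaternion [w, x, y, z].
In Python, from rig import sense, capture, calibration, finish_job, grasp_offset gives the robot as it stands.
- The arm moves only by the shell command python3 -m jog 'ROWS' [FORCE]. ROWS is JSON, a list of rows, each an object with "linear": the shift along the tool's x, y, z scaled (see below), a list of three; "rotation": the turn, a rotation vector about the tool's x, y, z scaled (see below), a list of three; "grip": the finger opening in mm, from 0 to 85.4. A call has 1 to 20 rows; each row is the pose to reach, as a shift and turn from the pose measured when the call began, along the tool's axes at that moment; what a row does not reach only later rows make up. The controller multiplies each number of a shift by 0.3 m and each number of a turn by 0.5 rad. A row lasts 1/12 s, in which the tool goes at most 41.7 mm and 7.16 degrees, less where a joint would pass 70% of its speed; a pose out of reach is approached as far as the arm can. A call with a number of a shift or a turn outside -1 to 1 is refused whole. A call with a gripper value outside its range is refused whole. The fingers move at their own pace and stop on an object; FORCE is the grip in N (left out, the last holds). Time passes only in rows, so rows that repeat a pose let the fingers close. It gives the time, the measured TCP pose, the force and the opening at its end, in the units of the state.
- sense(): the state, without advancing time (a new reading comes with each control period).
- capture(name): name is "scene" or "top" or "wrist"; returns (picture, depth): 420x560x3 uint8, red, green, blue; 420x560 float32, mm along the optical axis (not along the pixel's ray), 0 where there is no reading.
- calibration(name): a dict with "intrinsics" (3x3 intrinsics, pixels), "world_from_camera" (4x4, takes a point from camera to world coordinates). Camera axes: x right, y up, looking along -z (the intrinsics and any distortion apply to the point x, -y, -z); pixel columns grow to the right and rows downward; lengths in mm; the calibration is good to about 2 mm. A picture is of the moment at which its call begins: read the wrist's pose just before it. calibration takes no time and is no camera call; for the wrist camera it gives the pose at the moment of the call.
- finish_job(): hands the job in, once; it reports no verdict.
The state is a dict: "time_s": time; "joints": joint angles; "dq": joint speeds; "tau": joint torques, N m; "eef_pos": TCP position; "ee_rot": TCP orientation; "force": force on the tool from outside, world axes, zero at the start; "wrist_torque": the same for the moment, N m; "grip_width": opening from 0.0 (shut) to 1.0 (fully open).
Only numpy, scipy, OpenCV 4.12 (cv2) and the standard library are available. Lean on these libraries where they do the work, as an engineer would, in place of code of your own. Each camera call takes 0.05 s, during which the arm holds its last target.

## Task

The battery in the charger is full and the airbrush compressor (the unit with the round tank) needs it. Press the charger's release key so that the battery springs loose, slide the battery out of the charger, then slide it into the compressor's dovetail cradle until the catch there has clicked and holds it. Push gently, as the cradles are plastic and must never be forced, and do not disturb the other things on the table.

Things in the scene. Friction and masses are not known exactly. Their poses are not given: they have to be found in the camera images.
- battery: grey block, 52 (x) x 44 (y) mm, on a black dovetail foot, 70 mm high in all, about 280 g. Origin: centre of its underside; z up, x the way it is pushed home. The block spans 18 to 70 mm of height: grip across its 44 mm, about 54 mm up. Foot 50 mm long, 10 mm high, 54 mm wide below, 44 mm above, with a groove below its rear half for the catch tooth. Starts latched in the charger
- charger: charger, fixed: a cradle with a flat vented block 42 mm high along its right side. Origin: centre of the cradle at table height; z up, x the way the battery is pushed in. Latched, the battery's origin is at x = 29, y = 0, z = 8 mm of it. To take the battery out, slide it along -x until its origin is at x = -33 mm or less; there it lifts off freely
- charger_mouth (a point): middle of the charger's cradle floor between the rail ends (x = 0, y = 0, z = 8 mm of the charger). Dovetail rails run from here 56 mm along x, 21 to 24 mm over the table, outer faces 40 mm either side. Mouths flare over the 15 mm before here (capture 5 mm each side); open floor to 66 mm before here. In the rails the foot has 1.2 mm play each side, 2 mm upward
- charger_catch_key (a point): centre of the top of the charger's release key, ribbed, black, 30 (x) x 20 (y) mm, beside the left rail at x = 38, y = 60, z = 40 mm of the charger; the battery's side is 38 mm away and 38 mm higher, so keep the gripper clear of it. Press straight down: it starts at 1 N and takes 2 to 8 N to free the battery, after 5 to 6 mm; it bottoms at 9 mm and springs back up
- charger_catch (a joint): how far the charger's key is pressed down, m (0 up, 0.009 bottom; over 0.005 frees the battery)
- charger_pusher (a joint): how far the charger's sprung plunger has come out, m: 0 with the battery latched, about 0.0135 when it has pushed the freed battery out by 13 mm (it pushes with 6 to 4 N)
- compressor: airbrush compressor, fixed: the same cradle and frame as the charger's, a round aluminium tank along its right side 62 to 106 mm from the middle, 52 mm high (gauge 84 mm). Its end stop, with catch, key and plunger, is adjustable along x and stands anywhere up to 6 mm nearer or farther than nominal: the latched battery's origin is between x = 23 and 35 mm, y = 0, z = 8 mm
- compressor_mouth (a point): as charger_mouth, on the compressor. Pushing in along x: the battery can be set on the open floor with its origin 40 mm before here; the tooth's ramp resists with 2 to 3 N (origin 15 mm before to 15 mm past here), the plunger with 4 to 6 N over the last 14 mm; the catch clicks and 1.5 mm further is the hard stop. Let go, the battery backs up to 2 mm against the catch
- compressor_pusher (a joint): how far the compressor's sprung plunger is pressed in, m: 0 free, about 0.014 when the battery is latched, about 0.0155 at the hard stop. Plunger and hard stop meet the front of the block about 26 mm above its underside
- compressor_catch (a joint): how far the compressor's catch and key are pressed down, m: 0 up; 0.005 while the battery rides over the tooth; back to 0 when it has clicked
- dipper: small open round tin, 50 mm wide, 21 mm high, in front of the units; a bystander
- cork_block: cork sanding block 40 x 70 x 24 mm beyond the right-hand unit; a bystander
- rubber: grey putty rubber 26 x 42 x 12 mm in front of the units; a bystander
Mind the look-alikes: they are no part of the job. What is shaped like the battery but blue is not meant.

How it is judged (in metres and radians):
On the way, in this order (a step that is already met when the one before it is completed fails the run):
1. the charger's key is pressed and the battery has sprung loose (value of joint charger_pusher above 0.01 m), for 0.1 s.
2. the battery is out of the charger (horizontal distance between battery and charger above 0.08 m), for 0.2 s.
At the end, for the whole second after the job is handed in: the battery sits in the compressor's cradle, in line with the rails (within 3 mm sideways and 0.08 rad) and at rest, with the plunger pressed in more than 11.5 mm and the catch back up (less than 1.5 mm down), so that it is latched; the bystanders are where they were (value of joint compressor_pusher above 0.0115 m and value of joint compressor_catch below 0.0015 m and x of battery in the frame of compressor above 0.02 m and y of battery in the frame of compressor between -0.003 and 0.003 m and angle between the x axis of battery and the x axis of compressor, either way round below 0.08 rad and angle between battery's own z axis and vertical below 0.08 rad and linear speed of battery below 0.01 m/s); the robot touches nothing.
It fails at once if the battery is forced against the compressor with more than 35 N (contact force between battery and compressor above 35 N).
It fails at once if the battery is forced against the charger with more than 60 N (contact force between battery and charger above 60 N).
It fails at once if the tin is moved more than 15 mm (distance of dipper from where it was at the start of the episode above 0.015 m).
It fails at once if the cork block is moved more than 15 mm (distance of cork_block from where it was at the start of the episode above 0.015 m).
It fails at once if the putty rubber is moved more than 15 mm (distance of rubber from where it was at the start of the episode above 0.015 m).
It also fails if it takes over 64 s, if anything falls off the work surface, if the arm or the gripper's body presses on something with over 40 N, if the wrist force passes 120 N, or if a joint passes its speed limit or range.

## Working session

There is one attempt and no reset: what is moved stays moved. The work goes in short steps, Python scripts to look and compute and a shell command to move; the robot and the scene stay as the last step left them, time stands still between calls to the robot, and variables do not carry over. Pictures are saved under pics/ and viewed, and the job is handed in when it is done.

```bash
ls; mkdir -p pics; python3 - <<'E'
from rig import *
import cv2,numpy as np
print(sense()); print(grasp_offset)
for n in ["scene","top","wrist"]:
    c=calibration(n); print(n,np.round(c["intrinsics"],1).tolist(),np.round(c["world_from_camera"],3).tolist())
for n in ["scene","top","wrist"]:
    p,d=capture(n); cv2.imwrite(f"pics/{n}0.png",p[:,:,::-1]); np.save(f"pics/{n}0_d.npy",d)
E
```

```text
pics
{'time_s': 0.0, 'joints': array([-1.46643234e+00,  3.13423980e-01,  1.49847592e+00,  2.01123383e-05,
        1.33100963e+00, -2.23396618e-01]), 'dq': array([-0.00050472,  0.00083713, -0.0013219 ,  0.00177421, -0.00027315,
        0.00022302]), 'tau': array([-1.59959973e-04, -4.12265110e+01, -2.59744656e+01, -1.87407309e-04,
        4.07193991e-03,  1.91304935e-05]), 'eef_pos': array([ 168.97568272, -496.77449391,  230.73377664]), 'ee_rot': array([ 0.57456969,  0.41208105,  0.57517747, -0.41137544]), 'force': array([ 0.30701309,  0.5429307 , -0.37774485]), 'wrist_torque': array([0.04137167, 0.01824587, 0.00756743]), 'grip_width': 0.9999746819108563}
18.700000000000003
scene [[453.2, 0.0, 276.6], [0.0, 453.2, 218.4], [0.0, 0.0, 1.0]] [[0.684, 0.462, -0.565, 39.344], [-0.729, 0.418, -0.541, -739.212], [-0.014, 0.782, 0.623, 571.406], [0.0, 0.0, 0.0, 1.0]]
top [[487.8, 0.0, 285.6], [0.0, 487.8, 206.9], [0.0, 0.0, 1.0]] [[-0.015, 0.979, -0.202, 335.121], [-1.0, -0.016, -0.003, -258.293], [-0.006, 0.202, 0.979, 1049.926], [0.0, 0.0, 0.0, 1.0]]
wrist [[362.5, 0.0, 286.1], [0.0, 362.5, 209.8], [0.0, 0.0, 1.0]] [[0.322, 0.906, 0.276, 239.044], [-0.947, 0.309, 0.092, -472.662], [-0.002, -0.291, 0.957, 374.17], [0.0, 0.0, 0.0, 1.0]]
```

View pics/scene0.png

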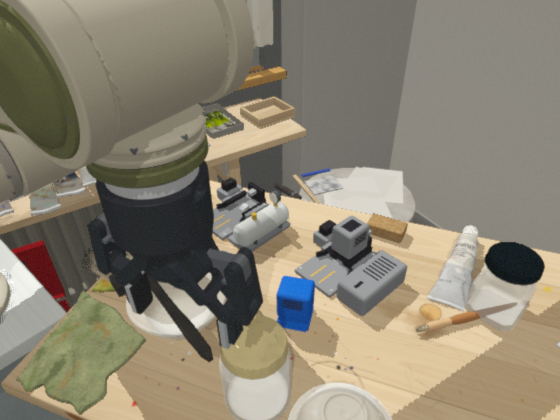

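View pics/top0.png

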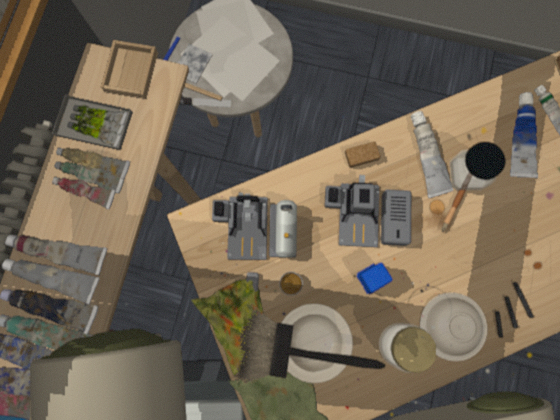

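View pics/wrist0.png

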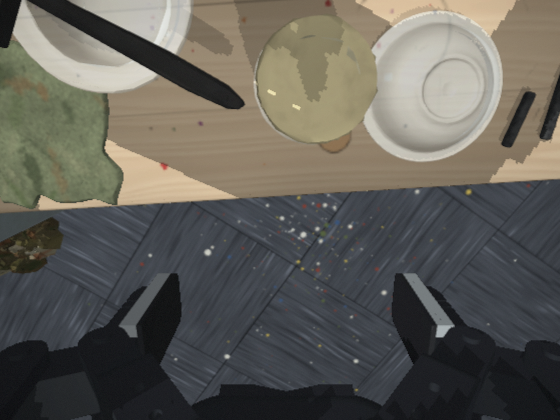

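The top view shows the charger with the grey battery at about (362,205) and the compressor with the round tank at about (255,225). The blue block at (375,278) is a decoy. The tin is at (291,283), the rubber near (252,283), and the cork at (362,155). I'll crop closer to check.

```bash
cat > h.py <<'E'
import numpy as np,cv2
from rig import *
def ray(n,u,v,cal=None):
    c=cal or calibration(n);K=np.array(c["intrinsics"]);T=np.array(c["world_from_camera"])
    x=(u-K[0,2])/K[0,0];y=(v-K[1,2])/K[1,1]
    return T[:3,3],T[:3,:3]@np.array([x,-y,-1.])
def atz(n,u,v,z,cal=None):
    o,d=ray(n,u,v,cal); return o+d*(z-o[2])/d[2]
def atd(n,u,v,dep,cal=None):
    o,d=ray(n,u,v,cal); return o+d*dep
def proj(n,p,cal=None):
    c=cal or calibration(n);K=np.array(c["intrinsics"]);T=np.array(c["world_from_camera"])
    q=T[:3,:3].T@(np.array(p,float)-T[:3,3]); return K[0,0]*q[0]/-q[2]+K[0,2], K[1,1]*-q[1]/-q[2]+K[1,2]
def grid(im,x0,y0,x1,y1,s,name):
    c=cv2.resize(im[y0:y1,x0:x1],None,fx=s,fy=s,interpolation=cv2.INTER_CUBIC)
    for x in range((x0+9)//10*10,x1,10):
        cv2.line(c,((x-x0)*s,0),((x-x0)*s,6),(0,0,255),1)
        if x%20==0: cv2.putText(c,str(x),((x-x0)*s,16),0,.35,(0,0,255),1)
    for y in range((y0+9)//10*10,y1,10):
        cv2.line(c,(0,(y-y0)*s),(6,(y-y0)*s),(0,0,255),1)
        if y%20==0: cv2.putText(c,str(y),(8,(y-y0)*s+4),0,.35,(0,0,255),1)
    cv2.imwrite(name,c)
E
python3 - <<'E'
from h import *
im=cv2.imread("pics/top0.png")
grid(im,320,170,420,250,8,"pics/c1.png");grid(im,205,185,305,260,8,"pics/c2.png")
im=cv2.imread("pics/scene0.png")
grid(im,200,160,420,320,3,"pics/c3.png")
d=np.load("pics/top0_d.npy")
for u,v in [(362,197),(358,235),(397,213),(333,196),(245,240),(218,210),(291,283),(252,283),(362,155),(375,278)]:
    print((u,v),np.round(atd("top",u,v,d[v,u]),1))
E
```

```text
(362, 197) [ 554.6 -412.3   75.1]
(358, 235) [ 486.1 -410.4    7.5]
(397, 213) [ 526.8 -489.9   39.6]
(333, 196) [ 566.1 -356.6   38.2]
(245, 240) [ 479.  -166.9    8.8]
(218, 210) [ 539.  -112.8   42.2]
(291, 283) [ 385.9 -264.2   11.7]
(252, 283) [ 387.1 -182.2   13.5]
(362, 155) [ 659.5 -424.2   27.4]
(375, 278) [ 390.4 -431.6   67.2]
```

View pics/c1.png

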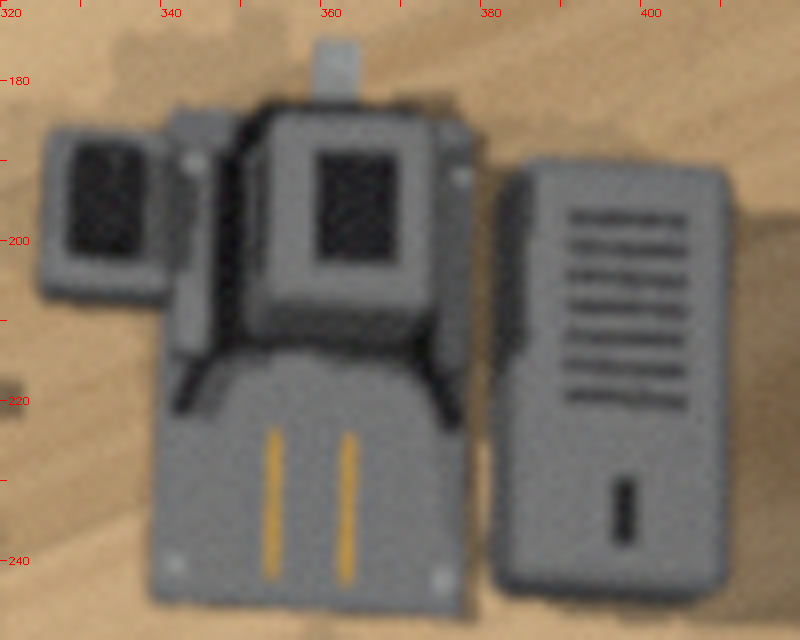

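View pics/c2.png

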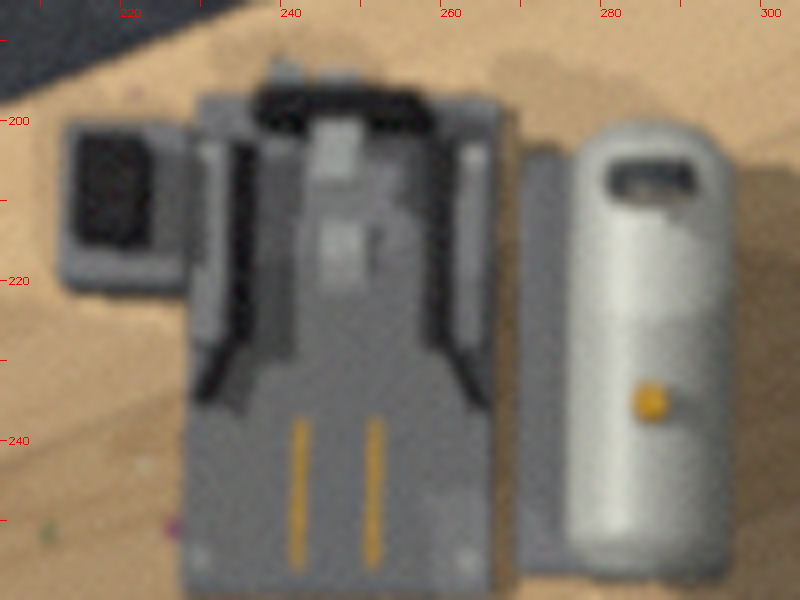

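View pics/c3.png

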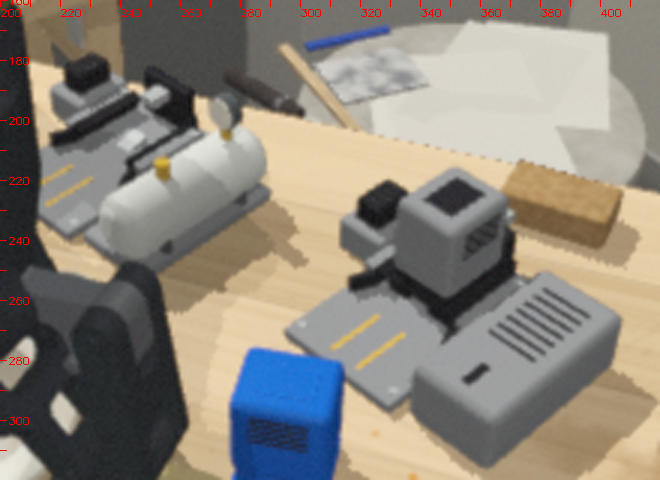

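```bash
python3 - <<'E'
from h import *
f=lambda u,v,z:np.round(atz("top",u,v,z),1)
print("charger gold",[f(*p,8)[:2] for p in [(354.2,223.5),(353.5,242.5),(363.3,223.5),(362.6,242.5)]])
print("ch floor front corners",f(339,244.5,8),f(377,246.5,8))
print("key",f(333.3,195,40), "corners",[f(*p,40)[:2] for p in [(329,188),(338,188),(328,202),(337.5,202)]])
print("batt top",[f(*p,78)[:2] for p in [(353.5,184.5),(373.5,184.5),(352.5,207.5),(373.5,208)]])
print("screws",[f(*p,8)[:2] for p in [(341.7,240.3),(375,242.2)]], [f(*p,24)[:2] for p in [(344.2,190),(377.5,191.8)]])
print("comp gold",[f(*p,8)[:2] for p in [(241.8,237),(240.8,256),(250.9,237),(250.2,256)]])
print("comp key",[f(*p,40)[:2] for p in [(215,202),(224,202),(214.2,215.5),(223.2,215.5)]])
print("screws",[f(*p,8)[:2] for p in [(230,254.5),(263.2,254.8)]], [f(*p,24)[:2] for p in [(231,203.5),(264,204.5)]])
print(sense()['eef_pos'])
E
```

```text
charger gold [array([ 511.2, -403.2]), array([ 469.9, -399.9]), array([ 510.9, -422.9]), array([ 469.6, -419.4])]
ch floor front corners [ 466.1 -368.6    8. ] [ 460.5 -449.8    8. ]
key [ 567.9 -357.1   40. ] corners [array([ 583.3, -348.5]), array([ 583. , -367.7]), array([ 552.9, -345.4]), array([ 552.5, -365.5])]
batt top [array([ 580.6, -395.6]), array([ 579.9, -436.6]), array([ 532.4, -391.5]), array([ 530.7, -434.1])]
screws [array([ 475.1, -374.8]), array([ 469.8, -446. ])] [array([ 582.3, -382.6]), array([ 577.1, -454.3])]
comp gold [array([ 485.7, -160. ]), array([ 444.8, -157.9]), array([ 485.4, -179.6]), array([ 444.5, -178. ])]
comp key [array([ 556.9, -105.9]), array([ 556.6, -125. ]), array([ 527.8, -104.6]), array([ 527.5, -123.6])]
screws [array([ 448.4, -134.8]), array([ 446.6, -205.9])] [array([ 556.5, -138. ]), array([ 553.1, -209. ])]
[ 168.99858879 -496.87000706  230.87999612]
```

```bash
cat >> h.py <<'E'
from scipy.spatial.transform import Rotation as Ro
def pose():
    s=sense(); q=s['ee_rot']; return np.array(s['eef_pos']),Ro.from_quat([q[1],q[2],q[3],q[0]]),s
def target(yaw):  # tool x down, tool z along -y rotated by yaw (camera on +x side)
    x=np.array([0,0,-1.]); z0=target.sgn*np.array([np.sin(yaw),-np.cos(yaw),0]); y=np.cross(z0,x)
    return Ro.from_matrix(np.c_[x,y,z0])
target.sgn=1
def plan(p,yaw):
    P,R,s=pose(); 
    if R.as_matrix()[1,2]>0: target.sgn=-1
    T=target(yaw)
    lin=R.inv().apply(np.array(p)-P)/300; rot=(R.inv()*T).as_rotvec()/0.5
    print("lin",np.round(lin,4).tolist(),"rot",np.round(rot,4).tolist(),"dist",round(float(np.linalg.norm(np.array(p)-P)),1))
def st():
    P,R,s=pose(); m=R.as_matrix(); print(s['time_s'],np.round(P,1),"toolx",np.round(m[:,0],3),"z",np.round(m[:,2],3),"F",np.round(s['force'],2),"g",round(s['grip_width'],3))
E
python3 - <<'E'
from h import *
st(); plan((470,-390,240),-.075)
print(np.round(pose()[1].as_matrix(),3).tolist())
E
```

```text
0.15 [ 169.  -496.9  230.9] toolx [-0.     0.001 -1.   ] z [ 0.322 -0.947 -0.001] F [ 0.23  0.15 -0.06] g 1.001
lin [-0.0301, 1.0646, -0.0143] rot [0.8056, -0.0019, -0.0001] dist 319.5
[[-0.0, 0.947, 0.322], [0.001, 0.322, -0.947], [-1.0, 0.0, -0.001]]
```

```bash
python3 -m jog '[{"linear":[-0.01,0.12,0],"rotation":[0.1,0,0],"grip":85},{"linear":[-0.02,0.25,0],"rotation":[0.25,0,0],"grip":85},{"linear":[-0.03,0.38,0],"rotation":[0.4,0,0],"grip":85},{"linear":[-0.03,0.5,0],"rotation":[0.55,0,0],"grip":85},{"linear":[-0.03,0.62,0],"rotation":[0.7,0,0],"grip":85},{"linear":[-0.03,0.74,-0.01],"rotation":[0.8,0,0],"grip":85},{"linear":[-0.03,0.86,-0.01],"rotation":[0.806,0,0],"grip":85},{"linear":[-0.03,0.95,-0.014],"rotation":[0.806,0,0],"grip":85},{"linear":[-0.03,1.0,-0.014],"rotation":[0.806,0,0],"grip":60},{"linear":[-0.03,1.0,-0.014],"rotation":[0.806,0,0],"grip":60},{"linear":[-0.03,1.0,-0.014],"rotation":[0.806,0,0],"grip":60}]'
python3 - <<'E'
from h import *
st()
c=calibration("wrist");p,d=capture("wrist");cv2.imwrite("pics/w1.png",p[:,:,::-1]);np.save("pics/w1_d.npy",d);np.savez("pics/w1_c.npz",**{k:np.array(v) for k,v in c.items() if k in("intrinsics","world_from_camera")})
plan((455,-172,240),-.033)
E
```

```text
time_s: 1.07
eef_pos: [451.8, -396.0, 239.4]
ee_rot: [0.481, 0.518, 0.482, -0.518]
force: [-0.6, -0.9, 0.5]
grip_width: 0.704
1.0667 [ 451.8 -396.   239.4] toolx [-0.001  0.001 -1.   ] z [-0.074 -0.997 -0.001] F [-0.57 -0.93  0.54] g 0.704
lin [-0.0002, -0.0433, -0.7471] rot [-0.0844, -0.0026, 0.0017] dist 224.5
```

View pics/w1.png

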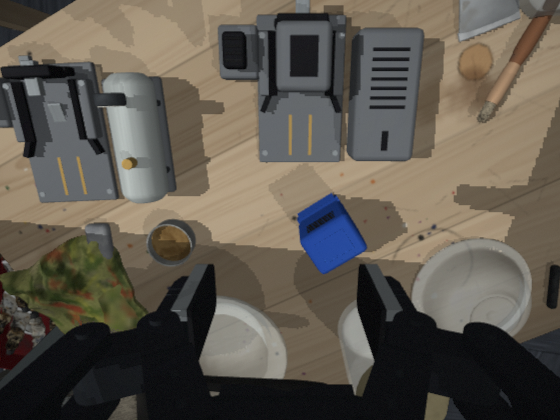

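The wrist view shows the charger key at (235,50), the battery top at (304,55) and the compressor at (70,130). The blue decoy at (332,235) is a different block. Next I'll look at the compressor from directly above it.

```bash
python3 -m jog '[{"linear":[0,0,-0.12],"rotation":[0,0,0],"grip":60},{"linear":[0,-0.02,-0.25],"rotation":[-0.04,0,0],"grip":60},{"linear":[0,-0.03,-0.38],"rotation":[-0.084,0,0],"grip":60},{"linear":[0,-0.043,-0.5],"rotation":[-0.084,0,0],"grip":60},{"linear":[0,-0.043,-0.62],"rotation":[-0.084,0,0],"grip":60},{"linear":[0,-0.043,-0.7],"rotation":[-0.084,0,0],"grip":60},{"linear":[0,-0.043,-0.747],"rotation":[-0.084,0,0],"grip":60},{"linear":[0,-0.043,-0.747],"rotation":[-0.084,0,0],"grip":60},{"linear":[0,-0.043,-0.747],"rotation":[-0.084,0,0],"grip":60}]'
python3 - <<'E'
from h import *
st()
c=calibration("wrist");p,d=capture("wrist");cv2.imwrite("pics/w2.png",p[:,:,::-1]);np.save("pics/w2_d.npy",d);np.savez("pics/w2_c.npz",**{k:np.array(v) for k,v in c.items() if k in("intrinsics","world_from_camera")})
im=p[:,:,::-1].copy()
grid(im,195,0,395,180,4,"pics/w2a.png")
grid(cv2.imread("pics/w1.png"),200,0,400,180,4,"pics/w1a.png")
E
```

```text
time_s: 1.87
eef_pos: [454.6, -172.6, 240.2]
ee_rot: [0.491, 0.508, 0.492, -0.508]
force: [-0.6, -0.2, 1.0]
grip_width: 0.705
1.8667 [ 454.6 -172.6  240.2] toolx [-0.     0.001 -1.   ] z [-0.033 -0.999 -0.001] F [-0.55 -0.24  1.02] g 0.705
```

View pics/w1a.png

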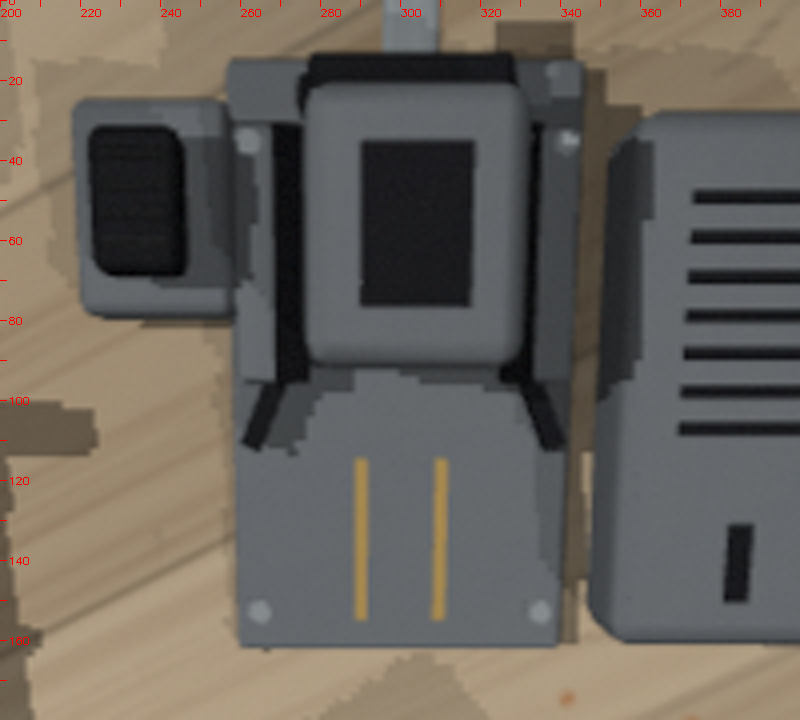

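View pics/w2.png

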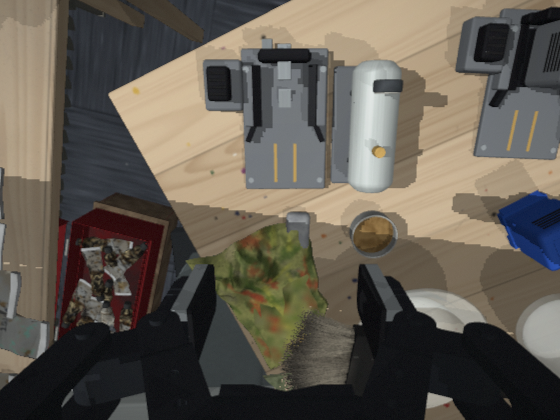

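View pics/w2a.png

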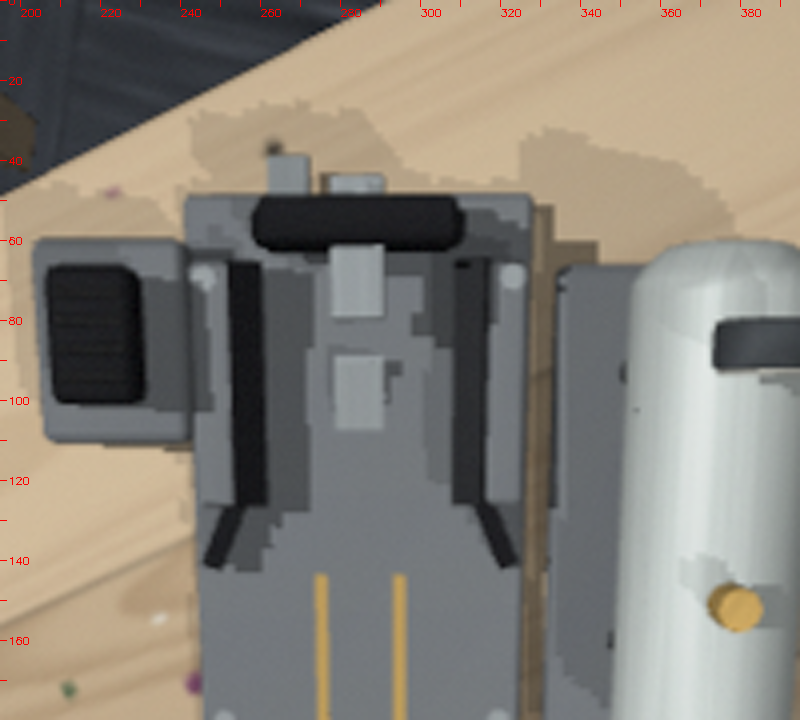

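```bash
python3 - <<'E'
from h import *
C1=dict(np.load("pics/w1_c.npz"));C2=dict(np.load("pics/w2_c.npz"))
def tri(u1,v1,c1,n2,u2,v2):
    o1,a=ray("wrist",u1,v1,c1);o2,b=ray(n2,u2,v2)
    a/=np.linalg.norm(a);b/=np.linalg.norm(b)
    s=np.linalg.lstsq(np.c_[a,-b],o2-o1,rcond=None)[0]; p=o1+s[0]*a;q=o2+s[1]*b
    return np.round((p+q)/2,1),round(float(np.linalg.norm(p-q)),1)
def fr(name,C,scr,key,rail):
    f=[atz("wrist",u,v,8,C)[:2] for u,v in scr[:2]]; r=[atz("wrist",u,v,24,C)[:2] for u,v in scr[2:]]
    m0,m1=sum(f)/2,sum(r)/2; yaw=np.arctan2(*(m1-m0)[::-1]); y2=[-np.arctan2(*(a[0]-a[1])) for a in(f,r)]
    print(name,np.round(f,1).tolist(),np.round(r,1).tolist(),"yaw",round(yaw,3),np.round(y2,3),"mid",np.round((m0+m1)/2,1))
    k=atz("wrist",*key,40,C); print(" key",np.round(k,1)); print(" rail ends",[np.round(atz("wrist",u,v,24,C),1).tolist() for u,v in rail])
fr("ch",C1,[(265,152.8),(335,152.8),(262,35),(342,35)],(234.5,50.2),[(260.5,95),(341.5,95)])
fr("co",C2,[(250.8,179.5),(319.3,179.5),(245.5,68.8),(323.3,68.8)],(219,83.4),[(246,126),(324,126)])
print("batt top",atz("wrist",304.4,55.9,78,C1))
print("tri key",tri(234.5,50.2,C1,"top",333.3,195),"tri batt label",tri(304.2,55.8,C1,"top",364.5,195.8),"cokey",tri(219,83.4,C2,"top",219.2,208.7))
d=np.load("pics/w1_d.npy");print("depth key",atd("wrist",234,50,d[50,234],C1),"batt",atd("wrist",304,56,d[56,304],C1))
d=np.load("pics/w2_d.npy");print("depth cokey",atd("wrist",219,83,d[83,219],C2),"floor",atd("wrist",285,150,d[150,285],C2))
E
```

```text
ch [[474.4, -374.9], [469.1, -446.9]] [[582.4, -382.9], [577.1, -454.9]] yaw -0.074 [-0.073 -0.074] mid [ 525.8 -414.9]
 key [ 569.6 -358.7   40. ]
 rail ends [[531.1, -376.7, 24.0], [525.5, -453.0, 24.0]]
co [[448.8, -134.3], [446.4, -206.6]] [[556.9, -137.5], [554.5, -209.6]] yaw -0.029 [-0.033 -0.033] mid [ 501.6 -172. ]
 key [ 544.2 -114.6   40. ]
 rail ends [[505.1, -134.6, 24.0], [502.6, -210.1, 24.0]]
batt top [ 556.69557405 -417.24956608   78.        ]
tri key (array([ 570.4, -357.8,   31.1]), 0.9) tri batt label (array([ 556.9, -417.3,   76. ]), 0.2) cokey (array([ 544.6, -113.1,   28.9]), 0.8)
depth key [ 569.5839359  -358.55432557   41.96583269] batt [ 556.64205015 -416.93262071   78.04470072]
depth cokey [ 544.48880714 -114.80850361   40.78786556] floor [ 478.9119105  -171.46536936   10.16601518]
```

```bash
python3 - <<'E'
from h import *
plan((569.5,-356.5,150),-.074); plan((569.5,-356.5,55),-.074)
E
```

```text
lin [0.2995, 0.4037, 0.5981] rot [0.0794, -0.0015, 0.0013] dist 234.4
lin [0.6162, 0.4039, 0.5983] rot [0.0794, -0.0015, 0.0013] dist 284.7
```

```bash
python3 -m jog '[{"linear":[0.02,0.08,0.1],"rotation":[0.02,0,0],"grip":0},{"linear":[0.05,0.16,0.2],"rotation":[0.05,0,0],"grip":0},{"linear":[0.08,0.24,0.32],"rotation":[0.08,0,0],"grip":0},{"linear":[0.12,0.32,0.43],"rotation":[0.08,0,0],"grip":0},{"linear":[0.17,0.38,0.53],"rotation":[0.08,0,0],"grip":0},{"linear":[0.22,0.404,0.598],"rotation":[0.08,0,0],"grip":0},{"linear":[0.3,0.404,0.598],"rotation":[0.08,0,0],"grip":0},{"linear":[0.38,0.404,0.598],"rotation":[0.08,0,0],"grip":0},{"linear":[0.46,0.404,0.598],"rotation":[0.08,0,0],"grip":0},{"linear":[0.54,0.404,0.598],"rotation":[0.08,0,0],"grip":0},{"linear":[0.6,0.404,0.598],"rotation":[0.08,0,0],"grip":0},{"linear":[0.616,0.404,0.598],"rotation":[0.08,0,0],"grip":0},{"linear":[0.616,0.404,0.598],"rotation":[0.08,0,0],"grip":0},{"linear":[0.616,0.404,0.598],"rotation":[0.08,0,0],"grip":0}]'
python3 - <<'E'
from h import *
st()
p,d=capture("wrist");cv2.imwrite("pics/w3.png",p[:,:,::-1])
p,d=capture("scene");grid(p[:,:,::-1].copy(),260,140,460,320,4,"pics/s3.png")
E
```

```text
time_s: 3.08
eef_pos: [569.4, -357.6, 55.9]
ee_rot: [0.481, 0.519, 0.481, -0.518]
force: [0.5, 0.8, 1.8]
grip_width: 0.001
3.0833 [ 569.4 -357.6   55.9] toolx [ 0. -0. -1.] z [-0.075 -0.997  0.   ] F [0.5  0.76 1.79] g 0.001
```

View pics/w3.png

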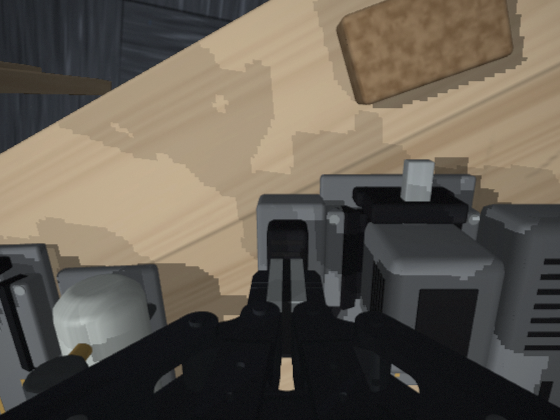

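View pics/s3.png

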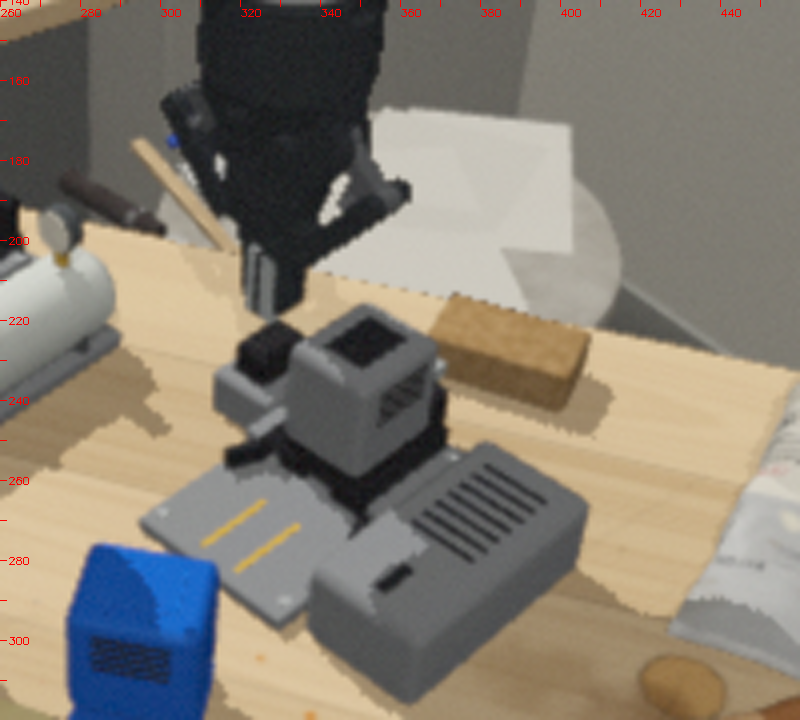

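```bash
python3 - <<'E'
from h import *
c=calibration("wrist");p,d=capture("wrist");P,R,s=pose()
for u,v in [(375,325),(385,330),(400,350),(420,360),(450,375),(480,400),(370,320),(270,285),(270,273)]:
    print((u,v),d[v,u].round(1),np.round(atd("wrist",u,v,d[v,u],c)-P,1))
plan((569.5,-353,41.5),-.074)
E
```

```text
(375, 325) 105.2 [  9.4 -26.4  52.7]
(385, 330) 102.4 [  9.5 -28.5  55.5]
(400, 350) 93.4 [  9.9 -30.   64.7]
(420, 360) 91.6 [  8.4 -34.4  67. ]
(450, 375) 85.8 [  8.6 -39.4  72.9]
(480, 400) 77.7 [  9.1 -42.2  81.1]
(370, 320) 104.5 [ 11.2 -24.9  52.8]
(270, 285) 129.2 [11.1  5.1 27.8]
(270, 273) 138.7 [10.9  5.5 17.9]
lin [0.0501, -0.0025, -0.0136] rot [-0.0011, 0.0015, -0.0024] dist 15.6
```

```bash
python3 -m jog '[{"linear":[0.03,0,-0.013],"rotation":[0,0,0],"grip":0},{"linear":[0.05,0,-0.013],"rotation":[0,0,0],"grip":0},{"linear":[0.05,0,-0.013],"rotation":[0,0,0],"grip":0}]'
python3 -m jog '[{"linear":[0.008,0,0],"rotation":[0,0,0],"grip":0},{"linear":[0.016,0,0],"rotation":[0,0,0],"grip":0},{"linear":[0.018,0,0],"rotation":[0,0,0],"grip":0}]'
```

```text
time_s: 3.48
eef_pos: [569.8, -352.5, 40.1]
ee_rot: [0.481, 0.518, 0.481, -0.518]
force: [-0.1, 0.2, -0.1]
grip_width: -0.002
time_s: 3.73
eef_pos: [569.8, -352.5, 34.4]
ee_rot: [0.481, 0.518, 0.481, -0.518]
force: [0.2, -1.3, 1.6]
grip_width: -0.002
```

```bash
python3 - <<'E'
from h import *
st()
p,d=capture("scene");grid(p[:,:,::-1].copy(),260,140,460,320,4,"pics/s4.png")
E
```

```text
3.7333 [ 569.8 -352.5   34.4] toolx [-0.     0.001 -1.   ] z [-0.074 -0.997 -0.001] F [ 0.21 -1.34  1.59] g -0.002
```

View pics/s4.png

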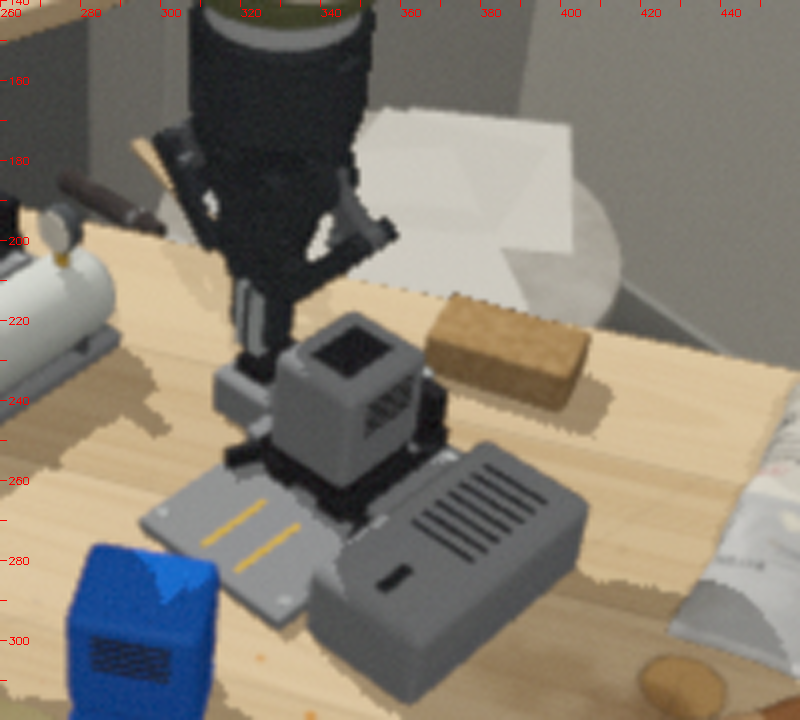

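The battery has sprung: its near top edge moved down and to the left. I'll press slightly more to be sure, then lift.

```bash
python3 -m jog '[{"linear":[0.006,0,0],"rotation":[0,0,0],"grip":0},{"linear":[0.006,0,0],"rotation":[0,0,0],"grip":0},{"linear":[0.006,0,0],"rotation":[0,0,0],"grip":0},{"linear":[-0.05,0,0],"rotation":[0,0,0],"grip":0},{"linear":[-0.15,0,0],"rotation":[0,0,0],"grip":0},{"linear":[-0.25,0,0],"rotation":[0,0,0],"grip":20},{"linear":[-0.35,-0.1,0.1],"rotation":[0,0,0],"grip":60},{"linear":[-0.4,-0.2,0.2],"rotation":[0,0,0],"grip":60},{"linear":[-0.4,-0.25,0.22],"rotation":[0,0,0],"grip":60},{"linear":[-0.4,-0.25,0.22],"rotation":[0,0,0],"grip":60},{"linear":[-0.4,-0.25,0.22],"rotation":[0,0,0],"grip":60}]'
python3 - <<'E'
from h import *
st()
c=calibration("wrist");p,d=capture("wrist");np.savez("pics/w5_c.npz",**{k:np.array(v) for k,v in c.items() if k in("intrinsics","world_from_camera")});np.save("pics/w5_d.npy",d)
cv2.imwrite("pics/w5.png",p[:,:,::-1]);
grid(p[:,:,::-1].copy(),200,20,400,200,4,"pics/w5a.png")
E
```

```text
time_s: 4.7
eef_pos: [489.3, -413.6, 154.8]
ee_rot: [0.48, 0.519, 0.481, -0.519]
force: [0.2, 0.5, 0.3]
grip_width: 0.705
4.7 [ 489.3 -413.6  154.8] toolx [-0.     0.001 -1.   ] z [-0.076 -0.997 -0.001] F [0.24 0.47 0.33] g 0.705
```

View pics/w5a.png

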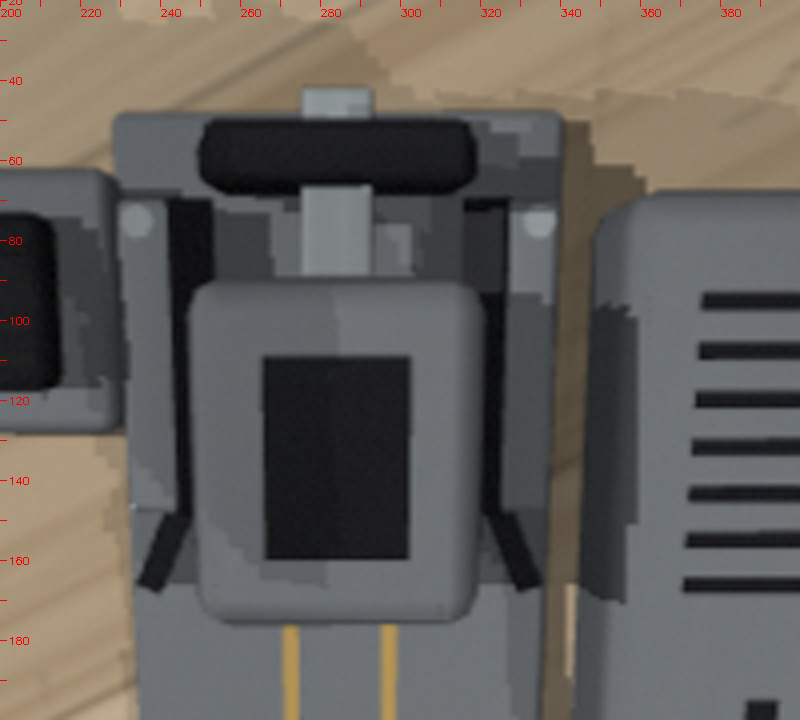

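```bash
python3 - <<'E'
from h import *
C=dict(np.load("pics/w5_c.npz"));d=np.load("pics/w5_d.npy")
print(atz("wrist",284.3,134.3,78,C),atd("wrist",284,134,d[134,284],C))
print([np.round(atz("wrist",200+a/4,20+b/4,78,C)[:2],1) for a,b in [(263,357),(411,357),(265,559),(409,559)]])
E
```

```text
[ 543.25534648 -416.15161441   78.        ] [ 543.60299376 -416.01119331   79.77953852]
[array([ 558.5, -406.4]), array([ 556.8, -428. ]), array([ 528.9, -404. ]), array([ 527.2, -425.9])]
```

```bash
python3 - <<'E'
from h import *
plan((541.5,-416.1,100),-.075);plan((541.5,-416.1,40),-.075)
E
```

```text
lin [0.1809, 0.1719, -0.0015] rot [0.0002, -0.0023, 0.001] dist 74.9
lin [0.3809, 0.172, -0.0013] rot [0.0002, -0.0023, 0.001] dist 125.4
```

```bash
python3 -m jog '[{"linear":[0.0,0.09,-0.001],"rotation":[0,-0.002,0.001],"grip":62},{"linear":[0.05,0.15,-0.001],"rotation":[0,-0.002,0.001],"grip":62},{"linear":[0.1,0.172,-0.001],"rotation":[0,-0.002,0.001],"grip":62},{"linear":[0.17,0.172,-0.001],"rotation":[0,-0.002,0.001],"grip":62},{"linear":[0.17,0.172,-0.001],"rotation":[0,-0.002,0.001],"grip":62},{"linear":[0.22,0.172,-0.001],"rotation":[0,-0.002,0.001],"grip":62},{"linear":[0.27,0.172,-0.001],"rotation":[0,-0.002,0.001],"grip":62},{"linear":[0.32,0.172,-0.001],"rotation":[0,-0.002,0.001],"grip":62},{"linear":[0.36,0.172,-0.001],"rotation":[0,-0.002,0.001],"grip":62},{"linear":[0.381,0.172,-0.001],"rotation":[0,-0.002,0.001],"grip":62},{"linear":[0.381,0.172,-0.001],"rotation":[0,-0.002,0.001],"grip":62}]' 40
python3 - <<'E'
from h import *
st()
p,d=capture("wrist");cv2.imwrite("pics/w6.png",p[:,:,::-1])
E
```

```text
time_s: 5.67
eef_pos: [541.3, -415.5, 38.8]
ee_rot: [0.48, 0.518, 0.482, -0.518]
force: [-0.1, 0.7, 0.2]
grip_width: 0.727
5.6667 [ 541.3 -415.5   38.8] toolx [-0.002  0.002 -1.   ] z [-0.074 -0.997 -0.002] F [-0.1   0.74  0.23] g 0.727
```

View pics/w6.png

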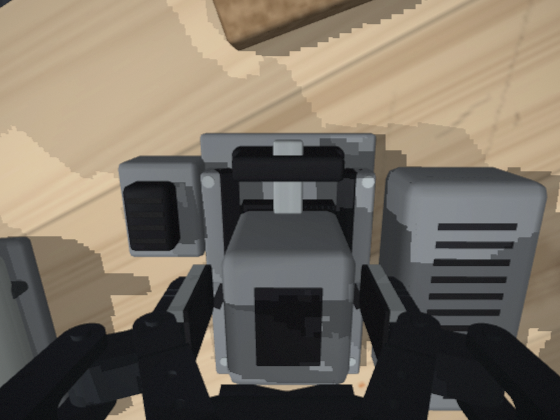

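The fingers straddle the battery evenly, so I'll close them.

```bash
python3 -m jog '[{"linear":[0,0,0],"rotation":[0,0,0],"grip":30},{"linear":[0,0,0],"rotation":[0,0,0],"grip":30},{"linear":[0,0,0],"rotation":[0,0,0],"grip":30},{"linear":[0,0,0],"rotation":[0,0,0],"grip":30},{"linear":[0,0,0],"rotation":[0,0,0],"grip":30},{"linear":[0,0,0],"rotation":[0,0,0],"grip":30}]' 50
python3 - <<'E'
from h import *
st()
P,R,s=pose();m=R.as_matrix();print(np.round(m,4).tolist())
v=np.array([-np.cos(-.074),-np.sin(-.074),0]); print("10mm out:",np.round(R.inv().apply(v*10)/300,4))
E
```

```text
time_s: 6.22
eef_pos: [542.2, -416.3, 41.2]
ee_rot: [0.482, 0.518, 0.48, -0.518]
force: [0.7, -0.5, 5.5]
grip_width: 0.504
6.2167 [ 542.2 -416.3   41.2] toolx [ 0.001 -0.001 -1.   ] z [-0.075 -0.997  0.001] F [ 0.68 -0.54  5.53] g 0.504
[[0.0013, 0.9972, -0.0745], [-0.0009, -0.0745, -0.9972], [-1.0, 0.0013, 0.0008]]
10mm out: [-0.     -0.0333  0.    ]
```

```bash
python3 -m jog '[{"linear":[0,-0.01,0],"rotation":[0,0,0],"grip":30},{"linear":[0,-0.02,0],"rotation":[0,0,0],"grip":30},{"linear":[0,-0.035,0],"rotation":[0,0,0],"grip":30},{"linear":[0,-0.05,0],"rotation":[0,0,0],"grip":30},{"linear":[0,-0.065,0],"rotation":[0,0,0],"grip":30},{"linear":[0,-0.08,0],"rotation":[0,0,0],"grip":30}]' 50
python3 -m jog '[{"linear":[0,-0.015,0],"rotation":[0,0,0],"grip":30},{"linear":[0,-0.03,0],"rotation":[0,0,0],"grip":30},{"linear":[0,-0.05,0],"rotation":[0,0,0],"grip":30},{"linear":[0,-0.07,0],"rotation":[0,0,0],"grip":30},{"linear":[0,-0.09,0],"rotation":[0,0,0],"grip":30},{"linear":[0,-0.105,0],"rotation":[0,0,0],"grip":30},{"linear":[0,-0.115,0],"rotation":[0,0,0],"grip":30},{"linear":[0,-0.115,0],"rotation":[0,0,0],"grip":30}]' 50
python3 - <<'E'
from h import *
st()
p,d=capture("scene");grid(p[:,:,::-1].copy(),260,160,460,330,4,"pics/s7.png")
E
```

```text
time_s: 6.72
eef_pos: [517.7, -414.6, 41.2]
ee_rot: [0.481, 0.518, 0.48, -0.518]
force: [0.7, -0.7, 0.9]
grip_width: 0.51
time_s: 7.38
eef_pos: [482.5, -412.0, 41.3]
ee_rot: [0.481, 0.518, 0.481, -0.518]
force: [-1.8, 0.6, 1.6]
grip_width: 0.508
7.3833 [ 482.5 -412.    41.3] toolx [ 0.001 -0.001 -1.   ] z [-0.075 -0.997  0.001] F [-1.8   0.6   1.56] g 0.508
```

View pics/s7.png

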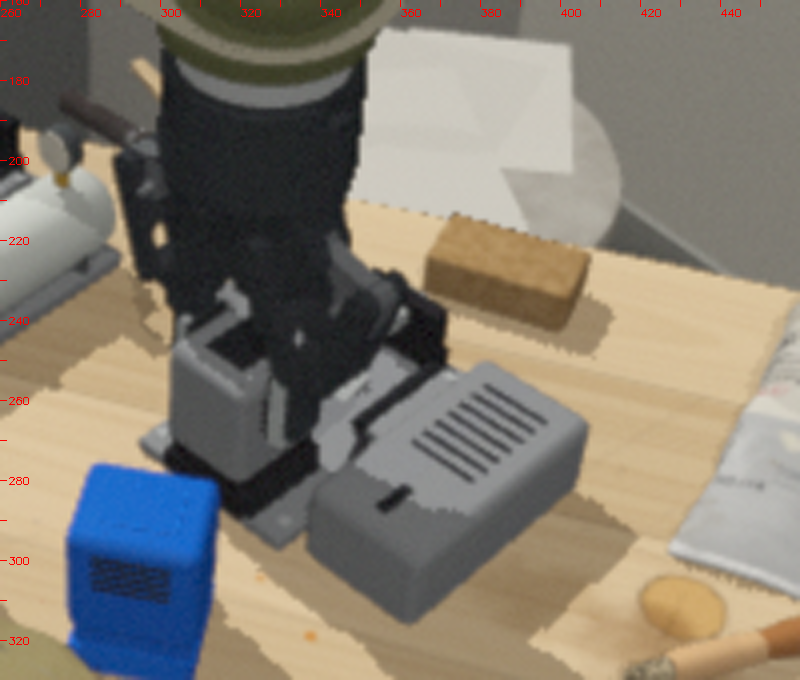

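```bash
python3 - <<'E'
from h import *
plan((482.5,-412,150),-.074);plan((461.3,-170.8,150),-.031)
E
```

```text
lin [-0.3625, -0.0008, 0.0003] rot [-0.0019, 0.0013, -0.0013] dist 108.8
lin [-0.3631, -0.1315, -0.7962] rot [-0.0879, 0.0014, -0.0012] dist 265.5
```

```bash
python3 -m jog '[{"linear":[-0.02,0,0],"rotation":[0,0,0],"grip":30},{"linear":[-0.06,0,0],"rotation":[0,0,0],"grip":30},{"linear":[-0.12,0,0],"rotation":[0,0,0],"grip":30},{"linear":[-0.2,0,0],"rotation":[0,0,0],"grip":30},{"linear":[-0.28,0,-0.02],"rotation":[0,0,0],"grip":30},{"linear":[-0.34,-0.02,-0.07],"rotation":[-0.02,0,0],"grip":30},{"linear":[-0.363,-0.04,-0.15],"rotation":[-0.04,0,0],"grip":30},{"linear":[-0.363,-0.06,-0.24],"rotation":[-0.06,0,0],"grip":30},{"linear":[-0.363,-0.07,-0.34],"rotation":[-0.088,0,0],"grip":30},{"linear":[-0.363,-0.09,-0.44],"rotation":[-0.088,0,0],"grip":30},{"linear":[-0.363,-0.11,-0.54],"rotation":[-0.088,0,0],"grip":30},{"linear":[-0.363,-0.13,-0.63],"rotation":[-0.088,0,0],"grip":30},{"linear":[-0.363,-0.13,-0.71],"rotation":[-0.088,0,0],"grip":30},{"linear":[-0.363,-0.13,-0.77],"rotation":[-0.088,0,0],"grip":30},{"linear":[-0.363,-0.1315,-0.796],"rotation":[-0.088,0.001,-0.001],"grip":30},{"linear":[-0.363,-0.1315,-0.796],"rotation":[-0.088,0.001,-0.001],"grip":30},{"linear":[-0.363,-0.1315,-0.796],"rotation":[-0.088,0.001,-0.001],"grip":30}]' 50
python3 - <<'E'
from h import *
st()
c=calibration("wrist");p,d=capture("wrist");np.savez("pics/w8_c.npz",**{k:np.array(v) for k,v in c.items() if k in("intrinsics","world_from_camera")});np.save("pics/w8_d.npy",d)
cv2.imwrite("pics/w8.png",p[:,:,::-1])
p,d=capture("scene");cv2.imwrite("pics/s8.png",p[:,:,::-1])
plan((461.3,-170.8,60),-.031)
E
```

```text
time_s: 8.85
eef_pos: [461.5, -171.4, 150.4]
ee_rot: [-0.493, -0.508, -0.492, 0.508]
force: [-0.5, -0.2, -3.3]
grip_width: 0.506
8.85 [ 461.5 -171.4  150.4] toolx [ 0.001 -0.001 -1.   ] z [-0.031 -1.     0.001] F [-0.48 -0.24 -3.28] g 0.506
lin [0.3003, -0.0004, -0.0039] rot [-0.0017, 0.0011, -0.0006] dist 90.1
```

View pics/w8.png

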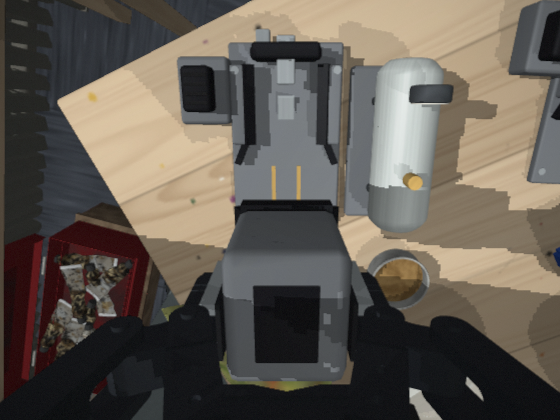

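View pics/s8.png

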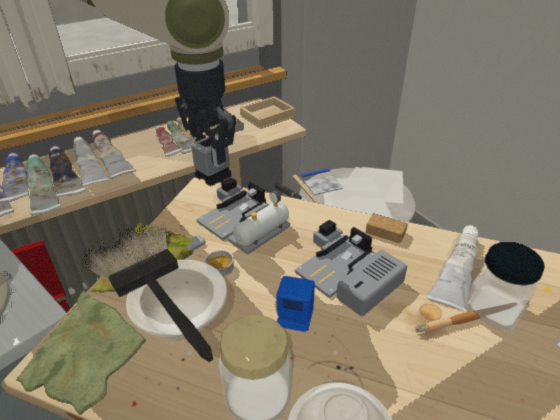

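```bash
python3 - <<'E'
from h import *
C=dict(np.load("pics/w8_c.npz"));p=cv2.imread("pics/w8.png")
d=np.load("pics/w8_d.npy");print("label depth",np.round(atd("wrist",287,320,d[320,287],C),1))
grid(p,190,20,390,200,4,"pics/w8a.png");grid(p,210,200,370,390,4,"pics/w8b.png")
E
```

```text
label depth [ 464.4 -171.3  187.8]
```

View pics/w8a.png

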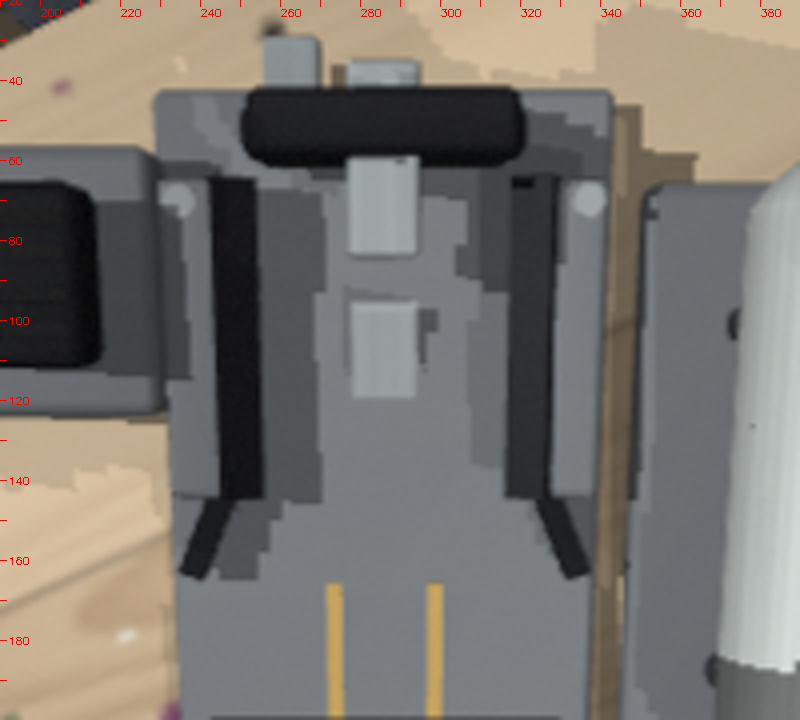

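View pics/w8b.png

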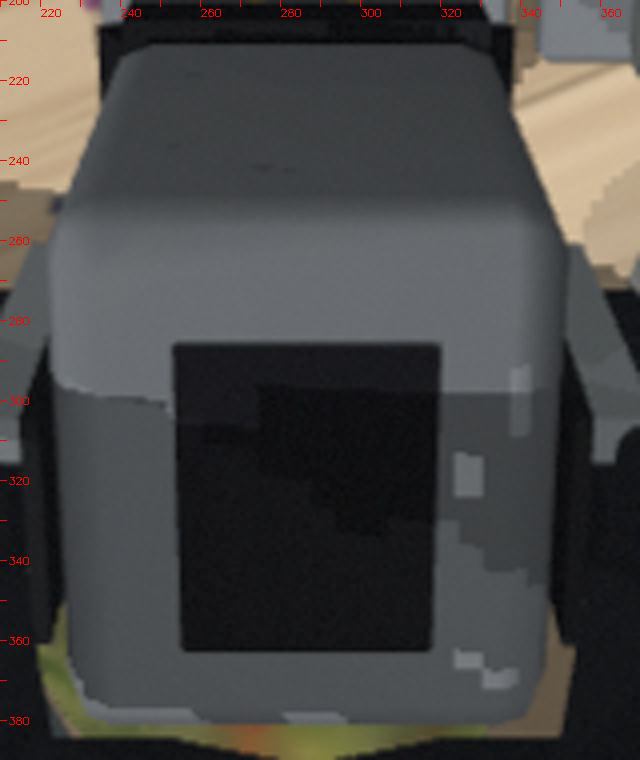

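```bash
python3 - <<'E'
from h import *
C=dict(np.load("pics/w8_c.npz"))
L=[atz("wrist",u,v,187.1,C)[:2] for u,v in [(253.3,286),(320.3,286),(255.5,362.5),(318,362.5)]]
f=(L[0]+L[1])/2;b=(L[2]+L[3])/2;print("label mid",(f+b)/2,"yaw",np.arctan2(*(f-b)[::-1]),[-np.arctan2(*(L[i]-L[i+1])) for i in(0,2)], np.linalg.norm(f-b))
g=[atz("wrist",u,v,8,C)[:2] for u,v in [(273.5,167),(298.5,167),(273.9,197),(298.75,197)]]
print("gold mids",(g[0]+g[1])/2,(g[2]+g[3])/2)
r=[atz("wrist",190+a/4,20+b/4,24,C)[:2] for a,b in [(172,497),(592,497),(178,200),(590,200)]]
print("rail end mid",(r[0]+r[1])/2,"screws",(r[2]+r[3])/2,r[0]-r[1])
i=[atz("wrist",190+a/4,20+b/4,24,C)[:2] for a,b in [(220,497),(550,497),(210,180),(557,180)]]
print("inner black outer edges mid",(i[0]+i[1])/2,(i[2]+i[3])/2)
E
```

```text
label mid [ 461.70721997 -171.19190932] yaw -0.030052089565742766 [np.float64(-0.03005636437838617), np.float64(-0.030079178437367123)] 30.152424576604016
gold mids [ 484.15439977 -171.5616389 ] [ 459.47188128 -171.08344908]
rail end mid [ 503.95716069 -171.79323835] screws [ 555.16336247 -173.70435267] [ 2.32491436 77.41858608]
inner black outer edges mid [ 503.94055932 -172.34605662] [ 558.41069476 -173.71525358]
```

```bash
python3 -m jog '[{"linear":[0.04,0,0],"rotation":[0,0,0],"grip":30},{"linear":[0.1,0,0],"rotation":[0,0.001,0],"grip":30},{"linear":[0.17,0,0],"rotation":[0,0.001,0],"grip":30},{"linear":[0.24,0,0],"rotation":[0,0.001,0],"grip":30},{"linear":[0.29,0,0],"rotation":[0,0.001,0],"grip":30},{"linear":[0.32,0,0],"rotation":[0,0.001,0],"grip":30},{"linear":[0.34,0,0],"rotation":[0,0.001,0],"grip":30},{"linear":[0.35,0,0],"rotation":[0,0.001,0],"grip":30},{"linear":[0.352,0,0],"rotation":[0,0.001,0],"grip":30},{"linear":[0.352,0,0],"rotation":[0,0.001,0],"grip":30}]' 50
python3 -m jog '[{"linear":[0.003,0,0],"rotation":[0,0,0],"grip":30},{"linear":[0.007,0,0],"rotation":[0,0,0],"grip":30},{"linear":[0.009,0,0],"rotation":[0,0,0],"grip":30},{"linear":[0.009,0,0],"rotation":[0,0,0],"grip":30}]' 50
python3 - <<'E'
from h import *
st()
p,d=capture("scene");grid(p[:,:,::-1].copy(),160,140,320,270,5,"pics/s9.png")
E
```

```text
time_s: 9.78
eef_pos: [461.7, -172.3, 45.0]
ee_rot: [0.492, 0.508, 0.491, -0.508]
force: [-0.0, -0.6, -3.8]
grip_width: 0.508
time_s: 10.12
eef_pos: [461.8, -172.3, 42.4]
ee_rot: [0.492, 0.508, 0.491, -0.508]
force: [-0.8, -0.2, -3.5]
grip_width: 0.506
10.1167 [ 461.8 -172.3   42.4] toolx [ 0.001 -0.001 -1.   ] z [-0.032 -0.999  0.001] F [-0.83 -0.18 -3.5 ] g 0.506
```

View pics/s9.png

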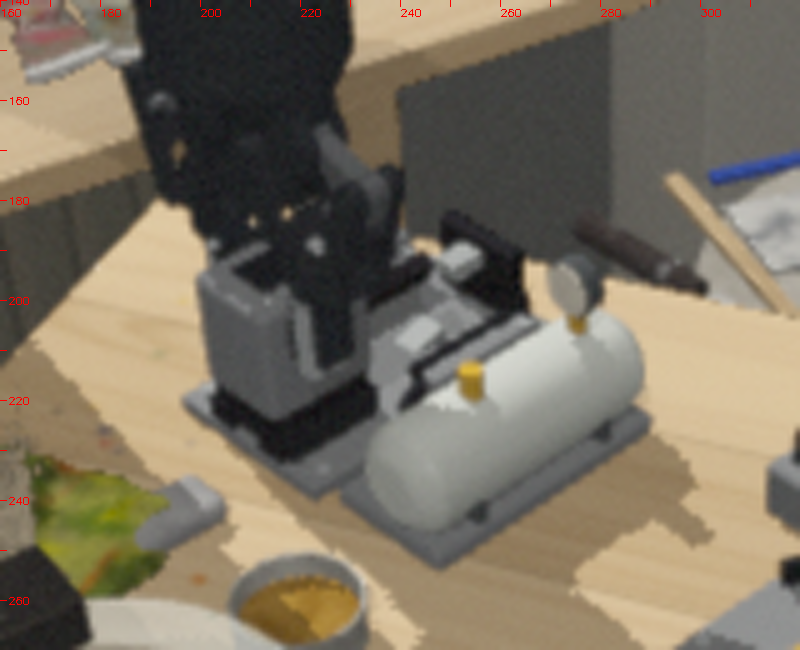

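```bash
python3 -m jog '[{"linear":[0.002,0,-0.003],"rotation":[0,0,0],"grip":30},{"linear":[0.004,0,-0.003],"rotation":[0,0,0],"grip":30},{"linear":[0.004,0,-0.003],"rotation":[0,0,0],"grip":30}]' 50
python3 -m jog '[{"linear":[0,0.01,0],"rotation":[0,0,0],"grip":30},{"linear":[0,0.02,0],"rotation":[0,0,0],"grip":30},{"linear":[0,0.035,0],"rotation":[0,0,0],"grip":30},{"linear":[0,0.05,0],"rotation":[0,0,0],"grip":30},{"linear":[0,0.06,0],"rotation":[0,0,0],"grip":30},{"linear":[0,0.07,0],"rotation":[0,0,0],"grip":30},{"linear":[0,0.07,0],"rotation":[0,0,0],"grip":30}]' 50
python3 - <<'E'
from h import *
st()
p,d=capture("wrist");cv2.imwrite("pics/w10.png",p[:,:,::-1])
E
```

```text
time_s: 10.42
eef_pos: [461.8, -171.4, 41.2]
ee_rot: [0.493, 0.508, 0.491, -0.508]
force: [-0.3, -0.6, -2.2]
grip_width: 0.508
time_s: 11.0
eef_pos: [483.4, -172.1, 41.3]
ee_rot: [0.493, 0.508, 0.491, -0.508]
force: [-0.1, -0.7, -3.0]
grip_width: 0.509
11.0 [ 483.4 -172.1   41.3] toolx [ 0.002 -0.001 -1.   ] z [-0.032 -1.     0.001] F [-0.07 -0.75 -3.01] g 0.509
```

View pics/w10.png

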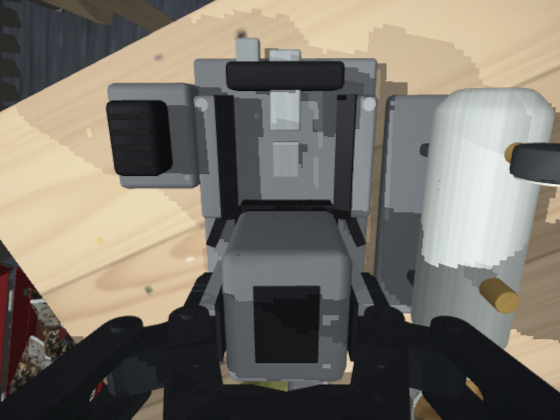

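Aligned in the flare, with the foot front centred between the rails. I'll push on in steps and watch the force.

```bash
python3 -m jog '[{"linear":[0,0.008,0],"rotation":[0,0,0],"grip":30},{"linear":[0,0.018,0],"rotation":[0,0,0],"grip":30},{"linear":[0,0.028,0],"rotation":[0,0,0],"grip":30},{"linear":[0,0.038,0],"rotation":[0,0,0],"grip":30},{"linear":[0,0.042,0],"rotation":[0,0,0],"grip":30},{"linear":[0,0.042,0],"rotation":[0,0,0],"grip":30}]' 50
python3 -m jog '[{"linear":[0,0.008,0],"rotation":[0,0,0],"grip":30},{"linear":[0,0.018,0],"rotation":[0,0,0],"grip":30},{"linear":[0,0.028,0],"rotation":[0,0,0],"grip":30},{"linear":[0,0.038,0],"rotation":[0,0,0],"grip":30},{"linear":[0,0.045,0],"rotation":[0,0,0],"grip":30},{"linear":[0,0.045,0],"rotation":[0,0,0],"grip":30}]' 50
```

```text
time_s: 11.55
eef_pos: [496.0, -172.4, 41.2]
ee_rot: [0.493, 0.508, 0.491, -0.508]
force: [-0.1, 0.5, -3.0]
grip_width: 0.504
time_s: 12.05
eef_pos: [510.0, -172.9, 41.3]
ee_rot: [0.493, 0.508, 0.491, -0.507]
force: [-0.6, -0.1, -2.2]
grip_width: 0.51
```

```bash
python3 -m jog '[{"linear":[0,0.006,0],"rotation":[0,0,0],"grip":30},{"linear":[0,0.012,0],"rotation":[0,0,0],"grip":30},{"linear":[0,0.018,0],"rotation":[0,0,0],"grip":30},{"linear":[0,0.022,0],"rotation":[0,0,0],"grip":30},{"linear":[0,0.022,0],"rotation":[0,0,0],"grip":30}]' 50
python3 - <<'E'
from h import *
st()
p,d=capture("wrist");cv2.imwrite("pics/w11.png",p[:,:,::-1])
P,R,s=pose();o=np.array([503.5,-172.1,8]);y=-.031
D=P-o;print("tcp in comp",D[0]*np.cos(y)+D[1]*np.sin(y),-D[0]*np.sin(y)+D[1]*np.cos(y))
E
```

```text
time_s: 12.47
eef_pos: [516.9, -173.2, 41.3]
ee_rot: [0.493, 0.508, 0.491, -0.507]
force: [1.0, -0.1, -2.1]
grip_width: 0.512
12.4667 [ 516.9 -173.2   41.3] toolx [ 0.003 -0.001 -1.   ] z [-0.031 -1.     0.001] F [ 0.99 -0.1  -2.13] g 0.512
tcp in comp 13.297427570196259 -0.6274790754912449
```

View pics/w11.png

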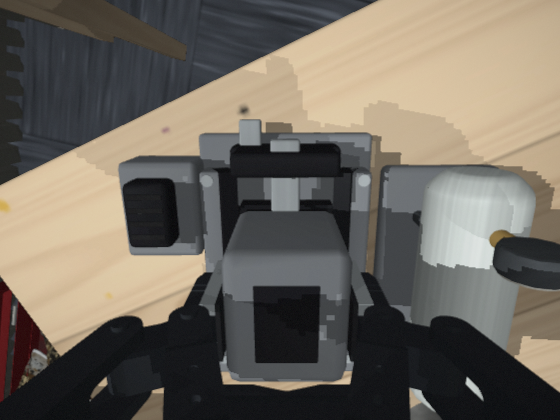

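```bash
python3 -m jog '[{"linear":[0,0.006,0],"rotation":[0,0,0],"grip":30},{"linear":[0,0.012,0],"rotation":[0,0,0],"grip":30},{"linear":[0,0.018,0],"rotation":[0,0,0],"grip":30},{"linear":[0,0.022,0],"rotation":[0,0,0],"grip":30},{"linear":[0,0.022,0],"rotation":[0,0,0],"grip":30}]' 50
python3 -m jog '[{"linear":[0,0.004,0],"rotation":[0,0,0],"grip":30},{"linear":[0,0.008,0],"rotation":[0,0,0],"grip":30},{"linear":[0,0.01,0],"rotation":[0,0,0],"grip":30},{"linear":[0,0.01,0],"rotation":[0,0,0],"grip":30}]' 50
python3 -c "from h import *;st()"
```

```text
time_s: 12.93
eef_pos: [522.8, -173.3, 41.3]
ee_rot: [-0.493, -0.508, -0.492, 0.508]
force: [-5.5, -0.8, 0.3]
grip_width: 0.513
time_s: 13.27
eef_pos: [525.2, -173.3, 41.3]
ee_rot: [-0.492, -0.507, -0.492, 0.508]
force: [-6.2, 0.1, 1.6]
grip_width: 0.505
13.2667 [ 525.2 -173.3   41.3] toolx [-0.001 -0.    -1.   ] z [-0.031 -1.     0.   ] F [-6.18  0.07  1.63] g 0.505
```

```bash
python3 -m jog '[{"linear":[0,0.004,0],"rotation":[0,0,0],"grip":30},{"linear":[0,0.008,0],"rotation":[0,0,0],"grip":30},{"linear":[0,0.01,0],"rotation":[0,0,0],"grip":30},{"linear":[0,0.01,0],"rotation":[0,0,0],"grip":30}]' 50
python3 -m jog '[{"linear":[0,0.004,0],"rotation":[0,0,0],"grip":30},{"linear":[0,0.008,0],"rotation":[0,0,0],"grip":30},{"linear":[0,0.008,0],"rotation":[0,0,0],"grip":30}]' 50
python3 - <<'E'
from h import *
st()
p,d=capture("wrist");cv2.imwrite("pics/w12.png",p[:,:,::-1])
grid(p[:,:,::-1].copy(),100,110,260,270,4,"pics/w12a.png")
E
```

```text
time_s: 13.6
eef_pos: [527.5, -173.4, 41.3]
ee_rot: [-0.491, -0.507, -0.493, 0.509]
force: [-6.8, 1.2, 2.8]
grip_width: 0.511
time_s: 13.85
eef_pos: [529.2, -173.5, 41.4]
ee_rot: [-0.491, -0.506, -0.494, 0.509]
force: [-7.4, -1.2, 2.6]
grip_width: 0.508
13.85 [ 529.2 -173.5   41.4] toolx [-0.006  0.    -1.   ] z [-0.03 -1.   -0.  ] F [-7.35 -1.23  2.57] g 0.508
```

View pics/w12.png

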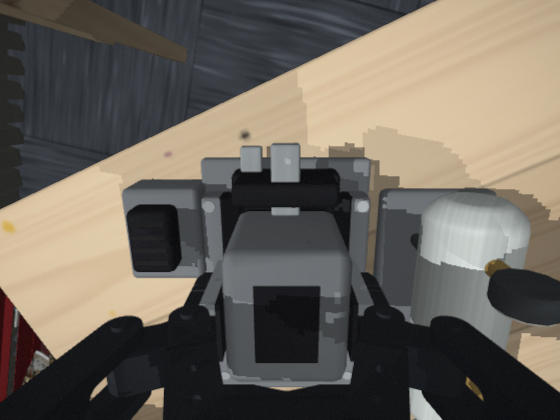

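```bash
python3 -m jog '[{"linear":[0,0.004,0],"rotation":[0,0,0],"grip":30},{"linear":[0,0.007,0],"rotation":[0,0,0],"grip":30},{"linear":[0,0.007,0],"rotation":[0,0,0],"grip":30}]' 50
python3 -m jog '[{"linear":[0,0.004,0],"rotation":[0,0,0],"grip":30},{"linear":[0,0.007,0],"rotation":[0,0,0],"grip":30},{"linear":[0,0.007,0],"rotation":[0,0,0],"grip":30}]' 50
python3 - <<'E'
from h import *
st()
p,d=capture("wrist");cv2.imwrite("pics/w13.png",p[:,:,::-1])
E
```

```text
time_s: 14.15
eef_pos: [530.6, -173.5, 41.5]
ee_rot: [-0.49, -0.506, -0.495, 0.509]
force: [-6.8, -0.0, 2.3]
grip_width: 0.508
time_s: 14.4
eef_pos: [531.9, -173.5, 41.5]
ee_rot: [-0.49, -0.505, -0.495, 0.51]
force: [-6.9, -0.7, 2.8]
grip_width: 0.506
14.4 [ 531.9 -173.5   41.5] toolx [-0.011  0.001 -1.   ] z [-0.03  -1.    -0.001] F [-6.89 -0.74  2.8 ] g 0.506
```

View pics/w13.png

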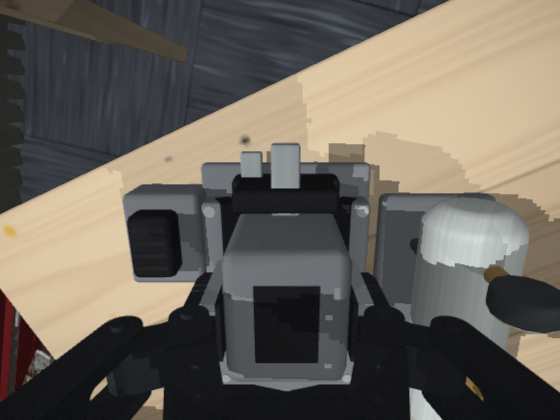

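```bash
python3 -m jog '[{"linear":[0,0.004,0],"rotation":[0,0,0.01],"grip":30},{"linear":[0,0.006,0],"rotation":[0,0,0.015],"grip":30},{"linear":[0,0.006,0],"rotation":[0,0,0.015],"grip":30}]' 50
python3 - <<'E'
from h import *
st()
p,d=capture("wrist");grid(p[:,:,::-1].copy(),110,130,310,300,4,"pics/w14.png")
grid(cv2.imread("pics/w13.png"),110,130,310,300,4,"pics/w13a.png")
E
```

```text
time_s: 14.7
eef_pos: [532.8, -173.6, 41.4]
ee_rot: [-0.491, -0.506, -0.494, 0.508]
force: [-6.1, -0.4, 1.6]
grip_width: 0.507
14.7 [ 532.8 -173.6   41.4] toolx [-0.006  0.001 -1.   ] z [-0.03  -1.    -0.001] F [-6.15 -0.45  1.62] g 0.507
```

View pics/w14.png

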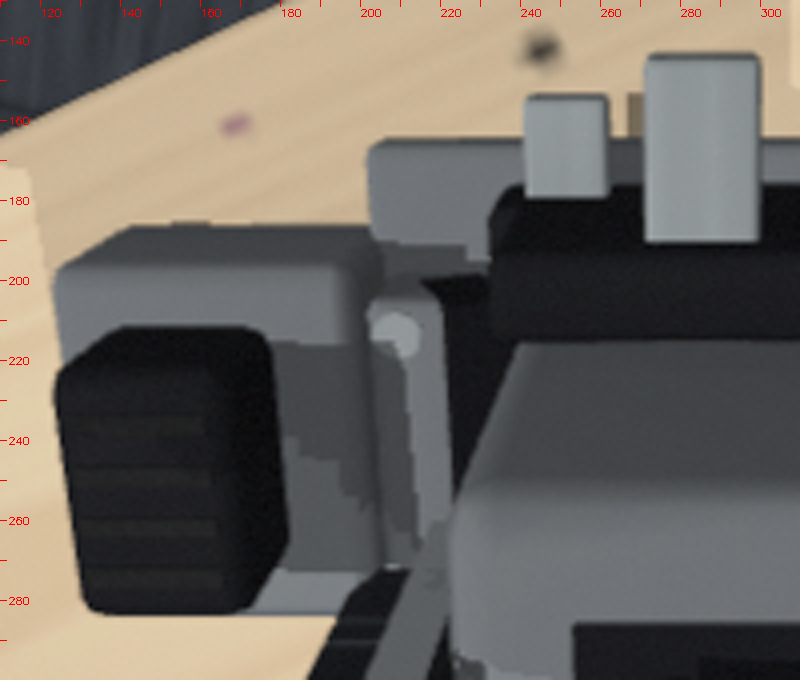

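View pics/w13a.png

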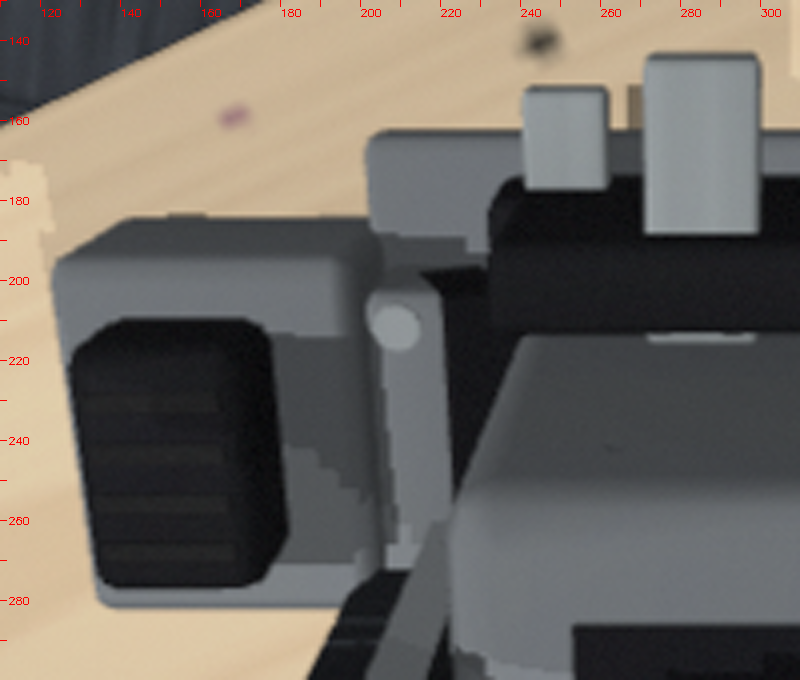

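Between the last two frames the compressor's key rose from (140,240) to taller: the catch clicked. I'll let go with a modest opening and lift straight up.

```bash
python3 -m jog '[{"linear":[0,0,0],"rotation":[0,0,0],"grip":58},{"linear":[0,0,0],"rotation":[0,0,0],"grip":58},{"linear":[0,0,0],"rotation":[0,0,0],"grip":58},{"linear":[0,0,0],"rotation":[0,0,0],"grip":58},{"linear":[0,0,0],"rotation":[0,0,0],"grip":58},{"linear":[-0.03,0,0],"rotation":[0,0,0],"grip":58},{"linear":[-0.08,0,0],"rotation":[0,0,0],"grip":58},{"linear":[-0.15,0,0],"rotation":[0,0,0],"grip":58},{"linear":[-0.22,0,0],"rotation":[0,0,0],"grip":58},{"linear":[-0.3,-0.05,0],"rotation":[0,0,0],"grip":58},{"linear":[-0.4,-0.1,0],"rotation":[0,0,0],"grip":58},{"linear":[-0.45,-0.2,0],"rotation":[0,0,0],"grip":58},{"linear":[-0.45,-0.25,0],"rotation":[0,0,0],"grip":58},{"linear":[-0.45,-0.25,0],"rotation":[0,0,0],"grip":58}]' 50
python3 - <<'E'
from h import *
st()
c=calibration("wrist");p,d=capture("wrist");np.savez("pics/w15_c.npz",**{k:np.array(v) for k,v in c.items() if k in("intrinsics","world_from_camera")})
grid(p[:,:,::-1].copy(),180,20,380,190,4,"pics/w15.png")
p,d=capture("top");grid(p[:,:,::-1].copy(),180,120,440,310,3,"pics/t15.png")
p,d=capture("scene");cv2.imwrite("pics/s15.png",p[:,:,::-1])
E
```

```text
time_s: 15.92
eef_pos: [457.1, -171.4, 178.6]
ee_rot: [-0.491, -0.507, -0.493, 0.509]
force: [0.4, -0.8, 0.2]
grip_width: 0.674
15.9167 [ 457.1 -171.4  178.6] toolx [-0.004 -0.    -1.   ] z [-0.031 -1.     0.   ] F [ 0.42 -0.82  0.2 ] g 0.674
```

View pics/w15.png

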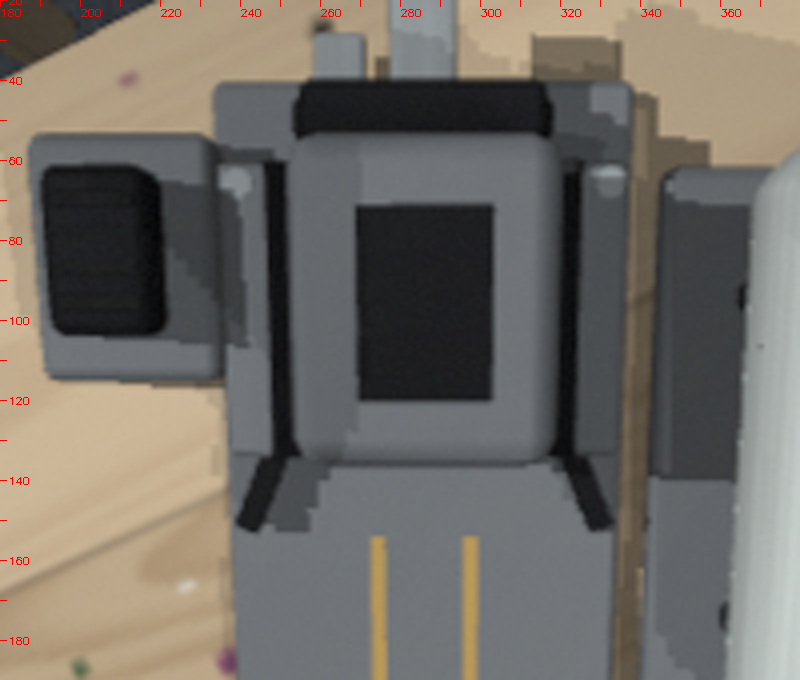

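View pics/s15.png

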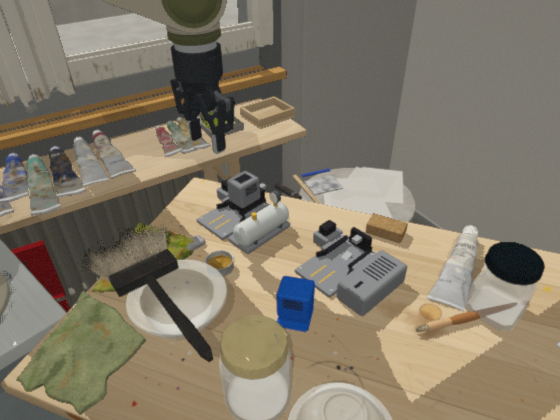

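```bash
python3 - <<'E'
from h import *
C=dict(np.load("pics/w15_c.npz"))
L=[atz("wrist",180+a/4,20+b/4,78,C)[:2] for a,b in [(356,205),(494,205),(358,401),(493,401)]]
m=sum(L)/4;D=m-np.array([503.5,-172.1]);y=-.031
print(m,"in comp",D[0]*np.cos(y)+D[1]*np.sin(y),-D[0]*np.sin(y)+D[1]*np.cos(y),"yaw",-np.arctan2(*(L[0]-L[1])))
a=cv2.imread("pics/top0.png").astype(int);p,d=capture("top");b=p[:,:,::-1].astype(int);cv2.imwrite("pics/t16.png",p[:,:,::-1])
for n,(u,v) in dict(tin=(291,283),rubber=(252,281),cork=(362,155)).items():
    w=22; t=a[v-w:v+w,u-w:u+w].astype(np.uint8); s=b[v-30:v+30,u-30:u+30].astype(np.uint8)
    r=cv2.matchTemplate(s,t,cv2.TM_CCOEFF_NORMED);print(n,cv2.minMaxLoc(r)[1],np.array(cv2.minMaxLoc(r)[3])-8)
E
```

```text
[ 532.59519703 -173.37559889] in comp 29.120755142033673 -0.37317936425215614 yaw -0.03008094426860051
tin 0.953298807144165 [0 0]
rubber 0.8457257151603699 [0 0]
cork 0.9905359148979187 [0 0]
```

View pics/t16.png

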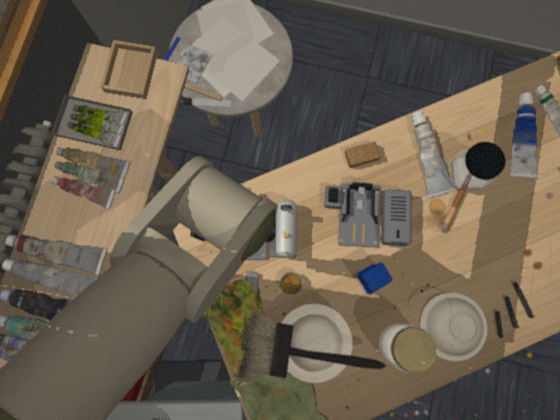

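The battery sits at x ≈ 29 mm and y ≈ −0.4 mm in the compressor frame, aligned, with the key up. The bystanders have not moved and the arm is clear.

```bash
python3 -c "
from h import *
st(); print(finish_job())"
```

```text
16.1167 [ 459.2 -171.6  176.8] toolx [-0.006  0.001 -1.   ] z [-0.03  -1.    -0.001] F [-0.08 -0.19  0.27] g 0.682
the job is handed in; nothing more can be done
None
```

The battery is out of the charger and latched in the compressor, and the job is handed in at 16.1 s. `finish_job` returns no verdict, so this rests on my own checks:

- **Release and slide-out:** I pressed the charger's key about 6 mm and the battery sprung out about 13 mm. I then gripped it, slid it out along the rails and carried it over.
- **Latching:** I pushed it in by small steps, with a highest read force of about 7 N. In the wrist pictures the compressor's key then rose, and it stayed up after I let go.
- **Final position:** the battery's origin is at x ≈ 29 mm and y ≈ −0.4 mm in the compressor frame. It is in line with the rails to within about 0.01 rad.
- **Bystanders and arm:** the tin, the cork block and the putty rubber show no shift in the top picture. The gripper is clear, with no contact force.

**Disagreed:**
- Heights found from two views came out low for the keys (29 to 31 mm against 40 mm). Depth readings (41 to 42 mm) and contact confirmed the 40 mm.
- The tooth's ramp force of 2 to 3 N could not be told from sensor noise.
- The rubber's image match was weaker (0.85), and I put this down to shadow.

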